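Set the row markers: ready to cap, or waiting for a jar

TASK

Three rows of jars have a flip marker at their near end, which shows the solid disc on top when every jar of the row is filled and ready to cap, and the open ring on top while the row still has an empty jar in it. The row marked with the ring has since been filled up, and an empty jar has turned up in another row: with a fingertip, push the leaf of each of these two markers gently over its pivot until it lies flat on its other side, so that all three markers tell the truth. Never take a leaf between the fingers or force it, do not turn up the leaf of the third marker, and leave the jars and the loose caps where they stand.

Things in the scene. Friction and masses are not known exactly. Their poses are not given: they have to be found in the camera images.
- marker_1: Flip marker, fixed by its magnetic foot (68 mm) at the near end of a row of jars: post and fork with a hinged two-faced leaf. Origin: centre of the foot's underside. x: along the row, away from the robot, parallel to the hinge; y: left. Pivot 100 mm straight above the origin; fork 100 mm long in x, 106 mm high; rests reach 22 mm from the pivot either way, beyond them the leaf overhangs.
- leaf_1 (a joint): Leaf of marker_1, rad: 0 flat to the left (+y), solid disc on top; 1.57 upright; 3.14 flat to the right, open ring on top. A 3 mm white plate, 68 mm wide along the hinge, its free edge a round grip bar (diameter 12, length 68 mm) 49 mm from the pivot. 60 g; friction lets it stand within about 18 degrees of upright, beyond that it sinks to that side by itself.
- bar_1 (a point): Middle of the grip bar at the free edge of leaf_1, turning with the leaf: its x along the bar and hinge, y outward from the pivot, z out of the face with the disc. The plate lies between the pivot, at y = -49 mm, and the bar.
- marker_2: Flip marker, fixed by its magnetic foot (68 mm) at the near end of a row of jars: post and fork with a hinged two-faced leaf. Origin: centre of the foot's underside. x: along the row, away from the robot, parallel to the hinge; y: left. Pivot 100 mm straight above the origin; fork 100 mm long in x, 106 mm high; rests reach 22 mm from the pivot either way, beyond them the leaf overhangs.
- leaf_2 (a joint): Leaf of marker_2, rad: 0 flat to the left (+y), solid disc on top; 1.57 upright; 3.14 flat to the right, open ring on top. A 3 mm white plate, 68 mm wide along the hinge, its free edge a round grip bar (diameter 12, length 68 mm) 49 mm from the pivot. 60 g; friction lets it stand within about 18 degrees of upright, beyond that it sinks to that side by itself.
- bar_2 (a point): Middle of the grip bar at the free edge of leaf_2, turning with the leaf: its x along the bar and hinge, y outward from the pivot, z out of the face with the disc. The plate lies between the pivot, at y = -49 mm, and the bar.
- marker_3: Flip marker, fixed by its magnetic foot (68 mm) at the near end of a row of jars: post and fork with a hinged two-faced leaf. Origin: centre of the foot's underside. x: along the row, away from the robot, parallel to the hinge; y: left. Pivot 100 mm straight above the origin; fork 100 mm long in x, 106 mm high; rests reach 22 mm from the pivot either way, beyond them the leaf overhangs.
- leaf_3 (a joint): Leaf of marker_3, rad: 0 flat to the left (+y), solid disc on top; 1.57 upright; 3.14 flat to the right, open ring on top. A 3 mm white plate, 68 mm wide along the hinge, its free edge a round grip bar (diameter 12, length 68 mm) 49 mm from the pivot. 60 g; friction lets it stand within about 18 degrees of upright, beyond that it sinks to that side by itself.
- bar_3 (a point): Middle of the grip bar at the free edge of leaf_3, turning with the leaf: its x along the bar and hinge, y outward from the pivot, z out of the face with the disc. The plate lies between the pivot, at y = -49 mm, and the bar.
- empty_jar: The one empty jar: open clear glass jar, 70 mm diameter, 112 mm high, standing in one of the rows. Origin: centre of its underside.
- full_jar_1: Open glass jar filled with paste, 70 mm diameter, 112 mm high, standing in one of the rows. Origin: centre of its underside.
- full_jar_2: Open glass jar filled with paste, 70 mm diameter, 112 mm high, standing in one of the rows. Origin: centre of its underside.
- full_jar_3: Open glass jar filled with paste, 70 mm diameter, 112 mm high, standing in one of the rows. Origin: centre of its underside.
- full_jar_4: Open glass jar filled with paste, 70 mm diameter, 112 mm high, standing in one of the rows. Origin: centre of its underside.
- full_jar_5: Open glass jar filled with paste, 70 mm diameter, 112 mm high, standing in one of the rows. Origin: centre of its underside.
- cap_a: Loose gold lug cap, 64 mm diameter, 10 mm high, lying on the bench; a bystander. Origin: centre of its underside.
- cap_b: Loose gold lug cap, 64 mm diameter, 10 mm high, lying on the bench; a bystander. Origin: centre of its underside.

How it is judged:
At the end, for the whole second after the job is handed in: Leaf of the row with the empty jar flat to the right, ring on top (joint over 3.02 rad); the other two flat to the left, disc on top (under 0.12 rad); leaves at rest (0.1 rad/s); jars upright (0.1 rad), jars and caps within 20 mm of where they were (value of joint leaf_1 below 0.12 rad and ((y of empty_jar in the frame of marker_2 between -0.05 and 0.05 m and value of joint leaf_2 above 3.02 rad and value of joint leaf_3 below 0.12 rad) or (y of empty_jar in the frame of marker_3 between -0.05 and 0.05 m and value of joint leaf_2 below 0.12 rad and value of joint leaf_3 above 3.02 rad)) and velocity of joint leaf_1 between -0.1 and 0.1 rad/s and velocity of joint leaf_2 between -0.1 and 0.1 rad/s and velocity of joint leaf_3 between -0.1 and 0.1 rad/s and distance of each of full_jar_1, full_jar_2, full_jar_3, full_jar_4, full_jar_5, empty_jar, cap_a, cap_b from where it was at the start of the episode below 0.02 m and angle between each of full_jar_1, full_jar_2, full_jar_3, full_jar_4, full_jar_5, empty_jar's own z axis and vertical below 0.1 rad); the robot touches nothing.
It fails at once if a leaf is taken between the fingers (it lies at the grasp point) ((x of the grasp point in the frame of bar_1 between -0.036 and 0.036 m and y of the grasp point in the frame of bar_1 between -0.046 and 0.008 m and z of the grasp point in the frame of bar_1 between -0.005 and 0.005 m) or (x of the grasp point in the frame of bar_2 between -0.036 and 0.036 m and y of the grasp point in the frame of bar_2 between -0.046 and 0.008 m and z of the grasp point in the frame of bar_2 between -0.005 and 0.005 m) or (x of the grasp point in the frame of bar_3 between -0.036 and 0.036 m and y of the grasp point in the frame of bar_3 between -0.046 and 0.008 m and z of the grasp point in the frame of bar_3 between -0.005 and 0.005 m)).
It fails at once if a jar is pushed out of its place, lifted or carried (more than 20 mm) (distance of any of full_jar_1, full_jar_2, full_jar_3, full_jar_4, full_jar_5, empty_jar from where it was at the start of the episode above 0.02 m).
It fails at once if a cap is pushed away, lifted or carried (more than 20 mm) (distance of any of cap_a, cap_b from where it was at the start of the episode above 0.02 m).
It fails at once if a marker is forced (more than 20 N from the fingers) (contact force between the fingers and marker_1 above 20 N or contact force between the fingers and marker_2 above 20 N or contact force between the fingers and marker_3 above 20 N).
It fails at once if the marker that was already right is turned up (more than 0.5 rad) ((y of empty_jar in the frame of marker_2 between -0.05 and 0.05 m and value of joint leaf_3 above 0.5 rad) or (y of empty_jar in the frame of marker_3 between -0.05 and 0.05 m and value of joint leaf_2 above 0.5 rad)).
It also fails if it takes over 54 s, if anything falls off the work surface, if the arm or the gripper's body presses on something with over 40 N, if the wrist force passes 120 N, or if a joint passes its speed limit or range.

ROBOT

A 6-joint arm with a two-finger parallel gripper is mounted at the origin on a cart in front of the work surface, level with it; the furniture and walls round the work are solid. World frame = base frame: x ahead of the robot, y to its left, z up, the work surface at z = 0. Lengths are in m, angles in rad, forces in N, time in s.
With the tool pointing down it reaches from about 0.25 to 0.725 m from the base axis. Payload 4 kg.
Tool frame: the origin (TCP) lies on the centre line of the jaws, within the pads' length; the fingertips stand 22 mm ahead of it and the grasp point (between the pads) lies 3 mm ahead of it; z points along the fingers, y is the line along which they close (so a half turn about z gives the same grasp; the last joint's range is limited). The gripper opens to 85 mm and grips with 20 to 120 N. Pads are 22 mm wide; open, the fingers measure 114 mm over their backs; the gripper's body (76 mm by 85 mm) begins 54 mm behind the grasp point. The pads swing forward as they close: fully open they stand 13 mm farther back than shut.
Start: joints at [1.289, 0.241, 0.005, 1.335, 0, 1.571], TCP at [0.139, 0.48, 0.253] pointing down, gripper open.
Joint ranges: [-2.72, 2.72], [-1.05, 1.87], [-1.09, 1.28], [-1.99, 2.15], [-1.42, 1.44], [-3.14, 3.14]. Speed limits (rad/s): [2.79, 2.79, 3.14, 3.14, 3.14, 3.14].

INTERFACE

Orientations are given as a unit quaternion [x, y, z, w].
In Python, from workcell import bot gives the robot as it stands.
- The arm moves only by the shell command python3 -m inch 'ROWS'. ROWS is JSON, one flat list of numbers, 7 for each row, row after row: the shift along the world's x, y, z in mm, then the turn, a rotation vector about the world's x, y, z in rad, then the opening in per cent of the stroke, from 0 (shut) to 100 (fully open). A call has 1 to 8 rows; each row is the pose to reach, as a shift and turn from the pose commanded when the call began; what a row does not reach only later rows make up. A row lasts 1/12 s, in which the tool goes at most 41.7 mm and 7.16 degrees, less where a joint would pass 70% of its speed; a pose out of reach is approached as far as the arm can. A call with a gripper value outside its range is refused whole. The fingers move at their own pace and stop on an object; the grip force is fixed at half the most. Time passes only in rows, so rows that repeat a pose let the fingers close. It gives the time, the measured TCP pose, the force, the opening and the grip force at its end, in the units of the state.
- bot.get_obs(): the state, without advancing time (a new reading comes with each control period).
- bot.camera(name): name is "scene" or "top" or "wrist"; returns the picture (420x560x3 uint8, blue, green, red); there is no depth.
- bot.camera_info(name): a dict with "intrinsics" (3x3 intrinsics, pixels), "distortion" ([k1, k2, p1, p2, k3] as OpenCV has them; the pictures are not rectified), "camera_from_world" (4x4, takes a point from world to camera coordinates); the wrist camera has in their place "hand_eye" (4x4, takes a point from camera to tool coordinates, whose origin is the TCP and whose axes are the flange's). Camera axes: x right, y down, z forward; pixel columns grow to the right and rows downward; lengths in m; the calibration is good to about 2 mm. A picture is of the moment at which its call begins: read the wrist's pose just before it. camera_info takes no time and is no camera call.
- bot.job_done(): hands the job in; it is judged then, once.
Trained networks look in the newest picture that a camera, given by its name, has taken for a name from the list of things; names that differ only in an ending like _2 or _b are one class to them, and where a whole thing is asked for, a point or a joint stands for the part that bears it (a point fixed in the world has none). Each returns a list of dicts, best first, with "confidence" (0 to 1); they miss things now and then, are a little off and sometimes report something else, mostly with a low value. They report only what shows in the picture. A call takes as long as a camera call.
- bot.silhouettes(camera, target): "mask" (420x560 bool, what is visible of it) and "uv" ([column, row] in pixels, amid what is visible of it).
- bot.spot_point(camera, target): "uv" ([column, row] in pixels: a listed point, or the origin of a listed thing).
The state is a dict: "clock": time; "joint_pos": joint angles; "joint_vel": joint speeds; "tau": joint torques, N m; "eef_pos": TCP position; "tool_rot": TCP orientation; "ft_force": force on the tool from outside, world axes, zero at the start; "ft_torque": the same for the moment, N m; "grip_width": finger opening in m; "grasp_force": force on a finger pad.
Only numpy, scipy, OpenCV 4.12 (cv2) and the standard library are available. Lean on these libraries where they do the work, as an engineer would, in place of code of your own. Each camera call takes 0.05 s, during which the arm holds its last target. There are 200 camera calls.

## Working session

There is one attempt and no reset: what is moved stays moved. The work goes in short steps, Python scripts to look and compute and a shell command to move; the robot and the scene stay as the last step left them, time stands still between calls to the robot, and variables do not carry over. Pictures are saved under pics/ and viewed, at most 10 in all, crops included, and the job is handed in when it is done.

```bash
mkdir -p pics; cat > h.py <<'E'
import numpy as np, cv2
from workcell import bot
def ray(cam,uv):
    i=bot.camera_info(cam);K=np.array(i["intrinsics"]);d=np.array(i["distortion"])
    n=cv2.undistortPoints(np.array([[uv]],float),K,d)[0,0]
    T=np.linalg.inv(np.array(i["camera_from_world"]))
    return T[:3,3],T[:3,:3]@np.array([n[0],n[1],1])
def at_z(cam,uv,z):
    o,v=ray(cam,uv);return o+v*(z-o[2])/v[2]
E
python3 - <<'E'
from h import *
o=bot.get_obs();print(o["clock"],o["eef_pos"],o["tool_rot"],o["grip_width"])
ims=[]
for c in("scene","top"):
    im=bot.camera(c);cv2.imwrite(f"pics/{c}0.png",im)
    for t,z in(("marker_1",0),("bar_1",.1),("empty_jar",0),("full_jar_1",0),("cap_a",0)):
        for r in bot.spot_point(c,t):
            print(c,t,round(r["confidence"],2),np.round(r["uv"]),np.round(at_z(c,r["uv"],z),3))
E
```

```text
0.0 [0.13888165 0.47970927 0.25241506] [ 1.40434400e-01  9.90089435e-01 -1.03422974e-03 -1.42810429e-04] 0.08525179126250591
scene marker_1 0.91 [291. 272.] [ 0.48  -0.026  0.   ]
scene marker_1 0.86 [197. 226.] [0.482 0.322 0.   ]
scene marker_1 0.6 [236. 247.] [0.475 0.155 0.   ]
scene bar_1 0.71 [218. 210.] [0.459 0.196 0.1  ]
scene bar_1 0.62 [293. 272.] [ 0.369 -0.128  0.1  ]
scene bar_1 0.59 [272. 229.] [0.472 0.022 0.1  ]
scene bar_1 0.55 [200. 197.] [0.48 0.29 0.1 ]
scene empty_jar 0.62 [331. 236.] [0.677 0.002 0.   ]
scene empty_jar 0.49 [216. 208.] [0.594 0.372 0.   ]
scene empty_jar 0.44 [262. 229.] [0.588 0.17  0.   ]
scene full_jar_1 0.93 [262. 231.] [0.581 0.164 0.   ]
scene full_jar_1 0.83 [319. 252.] [ 0.591 -0.023  0.   ]
scene full_jar_1 0.69 [241. 203.] [ 0.665  0.336 -0.   ]
scene full_jar_1 0.69 [279. 218.] [0.665 0.178 0.   ]
scene full_jar_1 0.64 [226. 209.] [0.606 0.342 0.   ]
scene cap_a 0.79 [329. 295.] [ 0.465 -0.148  0.   ]
scene cap_a 0.79 [356. 288.] [ 0.525 -0.178  0.   ]
top marker_1 0.98 [249. 256.] [0.471 0.154 0.   ]
top marker_1 0.96 [315. 247.] [ 0.492 -0.03   0.   ]
top marker_1 0.95 [181. 250.] [0.489 0.341 0.   ]
top bar_1 0.92 [192. 253.] [0.484 0.292 0.1  ]
top bar_1 0.61 [225. 264.] [0.457 0.21  0.1  ]
top empty_jar 0.77 [304. 182.] [ 0.676 -0.003  0.   ]
top full_jar_1 0.71 [309. 210.] [ 0.598 -0.014  0.   ]
top full_jar_1 0.67 [244. 216.] [0.582 0.166 0.   ]
top full_jar_1 0.61 [178. 208.] [0.605 0.348 0.   ]
top full_jar_1 0.61 [238. 190.] [0.654 0.183 0.   ]
top cap_a 0.86 [355. 255.] [ 0.468 -0.142  0.   ]
top cap_a 0.86 [369. 229.] [ 0.542 -0.184  0.   ]
top cap_a 0.73 [172. 184.] [0.673 0.366 0.   ]
```

```bash
python3 -c "
import cv2
a=cv2.imread('pics/top0.png')[130:330,110:410];cv2.imwrite('pics/topc.png',cv2.resize(a,None,fx=2.6,fy=2.6,interpolation=2))
a=cv2.imread('pics/scene0.png')[130:330,130:410];cv2.imwrite('pics/scenec.png',cv2.resize(a,None,fx=2.8,fy=2.8,interpolation=2))"
```

```text
(no output)
```

View pics/topc.png

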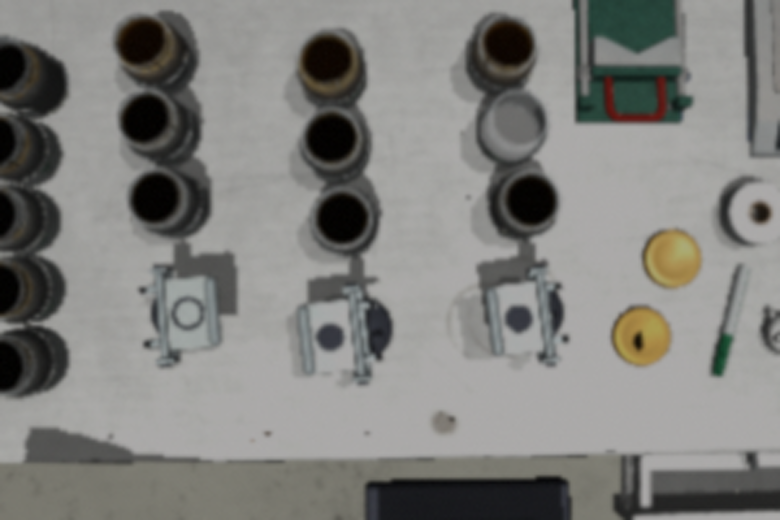

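View pics/scenec.png

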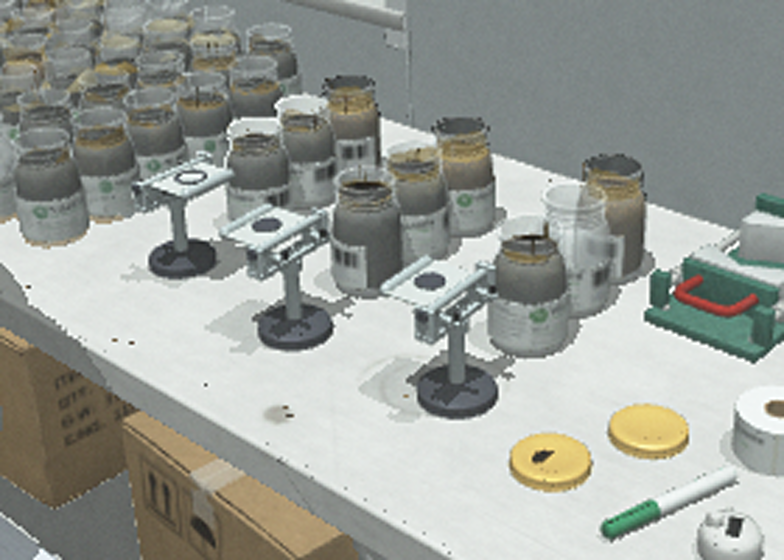

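The top view shows the left marker with the ring up and its leaf to the right, bar near crop (213,315). The middle and right markers show the disc, with bars at (307,340) and (494,322). The empty jar at (512,127) is in the right row. So I turn the left leaf over to the left and the right leaf over to the right, and leave the middle one alone.

```bash
python3 - <<'E'
from h import *
from scipy.spatial.transform import Rotation as R
P=lambda u,v:(110+u/2.6,130+v/2.6)
for n,l,z in(("L bar",[(212,278),(217,348)],.103),("L fork",[(162,266),(168,364)],.104),("M bar",[(301,307),(311,374)],.103),("M fork",[(352,288),(363,382)],.104),("R bar",[(489,289),(497,355)],.103),("R fork",[(541,264),(552,362)],.104)):
    a,b=[at_z("top",P(*p),z) for p in l];d=a-b
    print(n,np.round((a+b)/2,3),"len",np.linalg.norm(d).round(3),"yaw",np.arctan2(d[1],d[0]).round(3))
q=R.from_quat(bot.get_obs()["tool_rot"])
for al in(30,40):
  for ps in(.1,.3):
    a=np.radians(al);z=np.array([np.cos(a)*np.cos(ps),np.cos(a)*np.sin(ps),-np.sin(a)]);y=np.array([-np.sin(ps),np.cos(ps),0])
    t=R.from_matrix(np.c_[np.cross(y,z),y,z]);print(al,ps,(t*q.inv()).as_rotvec().round(3))
print(np.round(bot.camera_info("wrist")["hand_eye"],3))
E
```

```text
L bar [0.491 0.29  0.103] len 0.067 yaw 0.071
L fork [0.489 0.337 0.104] len 0.094 yaw 0.063
M bar [0.463 0.203 0.103] len 0.065 yaw 0.143
M fork [0.468 0.153 0.104] len 0.09 yaw 0.109
R bar [0.479 0.023 0.103] len 0.064 yaw 0.107
R fork [ 0.487 -0.029  0.104] len 0.095 yaw 0.096
30 0.1 [-0.096 -1.049  0.346]
30 0.3 [ 0.01  -1.061  0.527]
40 0.1 [-0.08  -0.874  0.357]
40 0.3 [ 0.008 -0.884  0.544]
[[-0.001 -0.952 -0.306  0.079]
 [ 1.    -0.001 -0.001  0.   ]
 [ 0.001 -0.306  0.952 -0.121]
 [ 0.     0.     0.     1.   ]]
```

```bash
python3 -m inch '[241,-210,-20,-0.08,-0.874,0.357,0, 241,-210,-20,-0.08,-0.874,0.357,0, 241,-210,-20,-0.08,-0.874,0.357,0, 241,-210,-20,-0.08,-0.874,0.357,0, 241,-210,-20,-0.08,-0.874,0.357,0, 241,-210,-20,-0.08,-0.874,0.357,0, 241,-210,-20,-0.08,-0.874,0.357,0, 241,-210,-20,-0.08,-0.874,0.357,0]'
```

```text
clock: 1.27
eef_pos: [0.3745, 0.2748, 0.2331]
tool_rot: [-0.042, 0.909, 0.022, 0.414]
ft_force: [0.6, 1.0, -1.0]
grip_width: 0.0006
grasp_force: 0.0
```

```bash
python3 -m inch '[0,0,0,0,0,0,0, 10,10,-40,0,0,0,0, 20,17,-80,0,0,0,0, 20,17,-120,0,0,0,0, 20,17,-140,0,0,0,0, 20,17,-158,0,0,0,0, 20,17,-158,0,0,0,0, 20,17,-158,0,0,0,0]'
python3 - <<'E'
from h import *
from scipy.spatial.transform import Rotation as R
o=bot.get_obs();print(R.from_quat(o["tool_rot"]).as_matrix().round(2))
t=bot.camera("top");s=bot.camera("scene")
cv2.imwrite("pics/a.png",np.hstack([cv2.resize(t[180:300,140:300],(400,300)),cv2.resize(s[150:290,130:317],(400,300))]))
E
```

```text
clock: 1.93
eef_pos: [0.3942, 0.2938, 0.0742]
tool_rot: [-0.042, 0.91, 0.021, 0.412]
ft_force: [0.2, -0.2, -0.7]
grip_width: -0.0005
grasp_force: 0.0
[[-0.66 -0.09  0.75]
 [-0.06  1.    0.07]
 [-0.75  0.   -0.66]]
```

View pics/a.png

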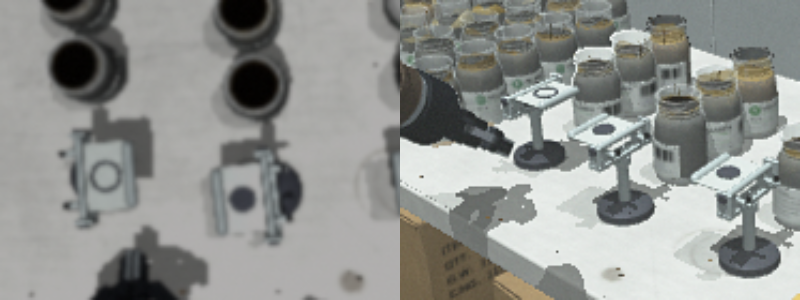

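The closed fingertips are in front of the left marker's bar and lower than it, at (130,260) in the top half. Next I slide them under the bar and lift.

```bash
python3 -m inch '[20,-4,-3,0,0,0,0, 40,-4,-3,0,0,0,0, 57,-4,-3,0,0,0,0, 60,-4,-3,0,0,0,0, 60,-4,-3,0,0,0,0, 60,-4,4,0,0,0,0, 60,-4,10,0,0,0,0, 60,-4,16,0,0,0,0]'
python3 -m inch '[0,0,4,0,0,0,0, 0,0,8,0,0,0,0, 0,0,12,0,0,0,0, 0,0,16,0,0,0,0, 0,0,20,0,0,0,0, 0,1,24,0,0,0,0, 0,2,28,0,0,0,0, 0,2,28,0,0,0,0]'
python3 - <<'E'
from h import *
t=bot.camera("top");s=bot.camera("scene")
cv2.imwrite("pics/b.png",np.hstack([cv2.resize(t[180:300,140:300],(400,300)),cv2.resize(s[150:290,130:317],(400,300))]))
E
```

```text
clock: 2.7
eef_pos: [0.4534, 0.2897, 0.0917]
tool_rot: [-0.042, 0.91, 0.022, 0.412]
ft_force: [-1.3, 0.6, -1.0]
grip_width: -0.0
grasp_force: 0.5
clock: 3.37
eef_pos: [0.455, 0.292, 0.1203]
tool_rot: [-0.041, 0.909, 0.022, 0.413]
ft_force: [-0.2, -0.8, -0.3]
grip_width: 0.0002
grasp_force: 0.2
```

View pics/b.png

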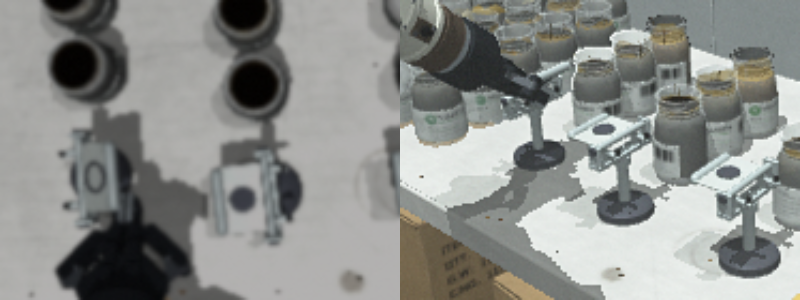

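The leaf is up at about 45°, resting on the finger. I carry on along the arc.

```bash
python3 -m inch '[0,3,6,0,0,0,0, 0,6,12,0,0,0,0, 0,10,18,0,0,0,0, 0,15,23,0,0,0,0, 0,20,28,0,0,0,0, 0,25,32,0,0,0,0, 0,30,35,0,0,0,0, 0,35,37,0,0,0,0]'
python3 -m inch '[0,5,2,0,0,0,0, 0,10,4,0,0,0,0, 0,15,5,0,0,0,0, 0,20,6,0,0,0,0, 0,24,7,0,0,0,0, 0,24,7,0,0,0,0, 0,24,7,0,0,0,0, 0,24,7,0,0,0,0]'
python3 - <<'E'
from h import *
t=bot.camera("top");s=bot.camera("scene")
cv2.imwrite("pics/c.png",np.hstack([cv2.resize(t[180:300,140:300],(400,300)),cv2.resize(s[150:290,130:317],(400,300))]))
E
```

```text
clock: 4.13
eef_pos: [0.4546, 0.3271, 0.1565]
tool_rot: [-0.041, 0.91, 0.022, 0.413]
ft_force: [-0.2, -0.9, -0.6]
grip_width: 0.0002
grasp_force: 0.1
clock: 4.8
eef_pos: [0.4542, 0.3504, 0.1629]
tool_rot: [-0.041, 0.91, 0.022, 0.412]
ft_force: [0.5, 0.1, -0.2]
grip_width: 0.0001
grasp_force: 0.0
```

View pics/c.png

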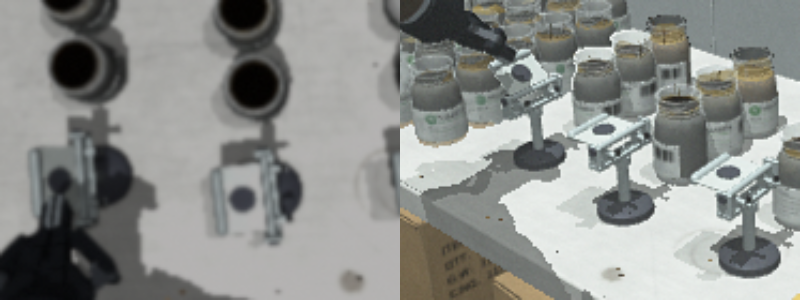

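The leaf is past upright and sinking to the left. I retreat and go to the right marker.

```bash
python3 -m inch '[-5,0,35,0,0,0,0, -35,0,55,0,0,0,0, -60,-30,65,0,0,0,0, -60,-70,65,0,0,0,0, -60,-110,65,0,0,0,0, -60,-150,65,0,0,0,0, -60,-190,65,0,0,0,0, -60,-230,65,0,0,0,0]'
python3 -m inch '[0,-40,0,0,0,0,0, 0,-80,0,0,0,0,0, 0,-104,0,0,0,0,0, 0,-104,-40,0,0,0,0, 0,-104,-80,0,0,0,0, 0,-104,-120,0,0,0,0, 0,-104,-153,0,0,0,0, 0,-104,-153,0,0,0,0]'
python3 -m inch '[0,0,0,0,0,0,0, 0,0,0,0,0,0,0]'
python3 - <<'E'
from h import *
t=bot.camera("top");s=bot.camera("scene")
cv2.imwrite("pics/d.png",np.hstack([cv2.resize(t[180:300,170:330],(400,300)),cv2.resize(s[150:300,150:350],(400,300))]))
E
```

```text
clock: 5.57
eef_pos: [0.3933, 0.1196, 0.228]
tool_rot: [-0.043, 0.909, 0.022, 0.413]
ft_force: [2.2, -1.3, 1.1]
grip_width: 0.0001
grasp_force: 0.0
clock: 6.23
eef_pos: [0.4458, 0.0115, 0.1482]
tool_rot: [-0.042, 0.918, 0.022, 0.393]
ft_force: [0.1, 0.4, 0.5]
grip_width: 0.0002
grasp_force: 0.0
clock: 6.4
eef_pos: [0.4444, 0.0123, 0.1476]
tool_rot: [-0.042, 0.919, 0.023, 0.392]
ft_force: [-0.7, 0.2, -0.1]
grip_width: -0.0002
grasp_force: 0.0
```

View pics/d.png

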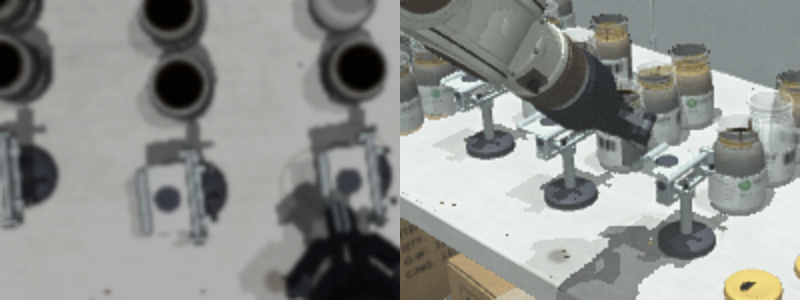

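Directly ahead, the forward-tilted pose is out of reach this close to the base, so the tip stopped above the leaf at z = 0.148 without touching it. I check which joint is at its limit.

```bash
python3 - <<'E'
from h import *
from scipy.spatial.transform import Rotation as R
o=bot.get_obs();print(np.round(o["joint_pos"],3),o["eef_pos"].round(3) if hasattr(o["eef_pos"],'round') else o["eef_pos"])
q=R.from_quat(o["tool_rot"])
# candidates: tool dir az (from +x), down angle al; closing axis horizontal; both rolls
for az in(-45,-60,-90):
  for al in(40,45,50):
    a,p=np.radians([al,az]);z=np.array([np.cos(a)*np.cos(p),np.cos(a)*np.sin(p),-np.sin(a)])
    zc=q.apply([0,0,1]);ax=np.cross(zc,z);ax*=np.arccos(zc@z)/np.linalg.norm(ax)
    t=R.from_rotvec(ax)*q
    print(az,al,"min turn",ax.round(3),"tool x",t.apply([1,0,0]).round(2),"y",t.apply([0,1,0]).round(2))
E
```

```text
[-0.036 -0.124 -1.087 -0.197  0.101 -0.085] [0.445 0.013 0.149]
-45 40 min turn [-0.454  0.096 -0.463] tool x [-0.78 -0.03 -0.63] y [ 0.32  0.84 -0.44]
-45 45 min turn [-0.426  0.175 -0.425] tool x [-0.82 -0.01 -0.57] y [ 0.28  0.87 -0.42]
-45 50 min turn [-0.395  0.253 -0.385] tool x [-0.86 -0.   -0.51] y [ 0.23  0.89 -0.39]
-60 40 min turn [-0.571  0.224 -0.571] tool x [-0.85  0.02 -0.53] y [ 0.37  0.75 -0.55]
-60 45 min turn [-0.531  0.296 -0.521] tool x [-0.88  0.04 -0.47] y [ 0.31  0.79 -0.53]
-60 50 min turn [-0.489  0.365 -0.47 ] tool x [-0.91  0.04 -0.41] y [ 0.26  0.83 -0.49]
-90 40 min turn [-0.735  0.589 -0.702] tool x [-0.95  0.19 -0.23] y [ 0.3   0.61 -0.73]
-90 45 min turn [-0.674  0.634 -0.634] tool x [-0.97  0.18 -0.18] y [ 0.26  0.68 -0.68]
-90 50 min turn [-0.612  0.673 -0.564] tool x [-0.98  0.17 -0.14] y [ 0.22  0.75 -0.63]
```

```bash
python3 -m inch '[0,0,40,0,0,0,0, 0,0,80,0,0,0,0, 0,0,110,0,0,0,0, 0,0,110,0,0,0,0]'
python3 - <<'E'
from h import *
from scipy.spatial.transform import Rotation as R
q=R.from_quat(bot.get_obs()["tool_rot"])
a,p=np.radians([50,-60]);z=np.array([np.cos(a)*np.cos(p),np.cos(a)*np.sin(p),-np.sin(a)])
zc=q.apply([0,0,1]);ax=np.cross(zc,z);ax*=np.arccos(zc@z)/np.linalg.norm(ax);print(zc,ax)
for c in("top","scene"):
  bot.camera(c)
  print(c,[(round(r["confidence"],2),at_z(c,r["uv"],.1).round(3)) for r in bot.spot_point(c,"bar_1")])
E
```

```text
clock: 6.83
eef_pos: [0.4489, 0.0127, 0.2696]
tool_rot: [-0.043, 0.915, 0.022, 0.401]
ft_force: [2.6, -0.3, 1.0]
grip_width: 0.0002
grasp_force: 0.0
[ 0.73213076  0.07565277 -0.67694993] [-0.48206487  0.38060064 -0.47882571]
top [(0.86, array([0.46 , 0.208, 0.1  ])), (0.85, array([0.486, 0.029, 0.1  ])), (0.67, array([0.475, 0.389, 0.1  ]))]
scene [(0.94, array([0.479, 0.018, 0.1  ])), (0.64, array([0.465, 0.196, 0.1  ])), (0.61, array([0.476, 0.394, 0.1  ]))]
```

```bash
python3 -m inch '[20,47,0,-0.48,0.38,-0.48,0, 20,47,0,-0.48,0.38,-0.48,0, 20,47,0,-0.48,0.38,-0.48,0, 20,47,0,-0.48,0.38,-0.48,0, 20,47,-20,-0.48,0.38,-0.48,0, 20,47,-40,-0.48,0.38,-0.48,0, 20,47,-65,-0.48,0.38,-0.48,0, 20,47,-65,-0.48,0.38,-0.48,0]'
python3 -m inch '[0,0,0,0,0,0,0, 0,0,0,0,0,0,0]'
python3 -c "
from h import *
o=bot.get_obs()
from scipy.spatial.transform import Rotation as R
print(np.round(o['joint_pos'],2),R.from_quat(o['tool_rot']).as_matrix().round(2))"
```

```text
clock: 7.7
eef_pos: [0.4628, 0.0602, 0.1829]
tool_rot: [0.083, 0.938, -0.283, 0.18]
ft_force: [-0.9, 0.3, -1.8]
grip_width: 0.0
grasp_force: 0.0
clock: 7.87
eef_pos: [0.4643, 0.0589, 0.1933]
tool_rot: [0.087, 0.938, -0.278, 0.189]
ft_force: [0.4, -0.8, 0.2]
grip_width: -0.0003
grasp_force: 0.0
[ 0.52  0.22 -0.37  1.   -0.69  0.71] [[-0.91  0.27  0.31]
 [ 0.06  0.83 -0.55]
 [-0.4  -0.49 -0.77]]
```

```bash
python3 -m inch '[0,9,-30,0,0,0,0, 0,9,-60,0,0,0,0, 0,9,-85,0,0,0,0, 0,3,-100,0,0,0,0, 0,-3,-114,0,0,0,0, 0,-3,-114,0,0,0,0, 0,-3,-114,0,0,0,0]'
python3 - <<'E'
from h import *
t=bot.camera("top");s=bot.camera("scene")
cv2.imwrite("pics/e.png",np.hstack([cv2.resize(t[180:300,200:360],(400,300)),cv2.resize(s[170:290,190:350],(400,300))]))
E
```

```text
clock: 8.45
eef_pos: [0.4652, 0.0559, 0.0824]
tool_rot: [0.089, 0.938, -0.277, 0.191]
ft_force: [-0.1, 0.3, -0.3]
grip_width: -0.0001
grasp_force: 0.0
```

View pics/e.png

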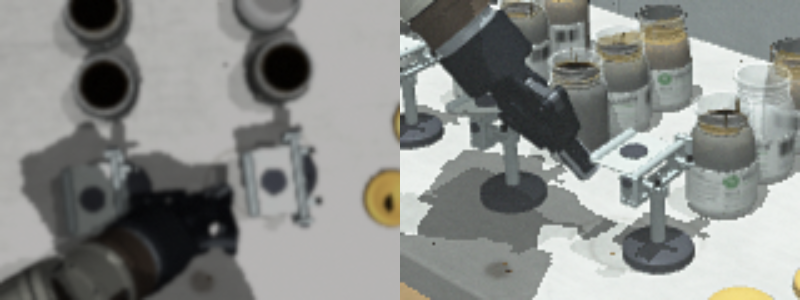

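The tip is just left of the right marker's bar, at (585,172) in the scene half, and lower than it. Next I lift.

```bash
python3 -m inch '[0,-8,-2,0,0,0,0, 0,-13,0,0,0,0,0, 0,-16,4,0,0,0,0, 0,-16,10,0,0,0,0, 0,-17,16,0,0,0,0, 0,-18,22,0,0,0,0, 0,-20,28,0,0,0,0, 0,-22,34,0,0,0,0]'
python3 -m inch '[0,-3,4,0,0,0,0, 0,-6,8,0,0,0,0, 0,-6,8,0,0,0,0]'
python3 - <<'E'
from h import *
t=bot.camera("top");s=bot.camera("scene")
cv2.imwrite("pics/f.png",np.hstack([cv2.resize(t[180:300,200:360],(400,300)),cv2.resize(s[170:290,190:350],(400,300))]))
E
```

```text
clock: 9.22
eef_pos: [0.4655, 0.0351, 0.1145]
tool_rot: [0.088, 0.938, -0.277, 0.19]
ft_force: [-0.1, 2.4, -0.1]
grip_width: -0.0002
grasp_force: 0.8
clock: 9.47
eef_pos: [0.4656, 0.028, 0.1228]
tool_rot: [0.088, 0.938, -0.278, 0.19]
ft_force: [-0.2, 1.0, -1.1]
grip_width: -0.0002
grasp_force: 0.1
```

View pics/f.png

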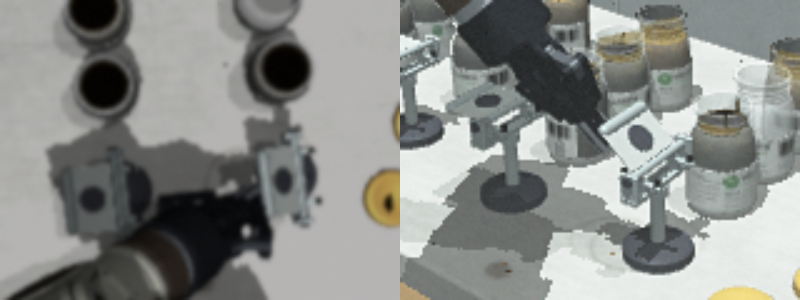

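The leaf is rising, at about 40°. I continue over the top.

```bash
python3 -m inch '[0,-4,4,0,0,0,0, 0,-9,9,0,0,0,0, 0,-14,13,0,0,0,0, 0,-19,17,0,0,0,0, 0,-24,20,0,0,0,0, 0,-29,23,0,0,0,0, 0,-34,25,0,0,0,0, 0,-39,27,0,0,0,0]'
python3 -m inch '[0,-5,1,0,0,0,0, 0,-10,2,0,0,0,0, 0,-15,3,0,0,0,0, 0,-20,4,0,0,0,0, 0,-24,5,0,0,0,0, 0,-24,5,0,0,0,0, 0,-24,5,0,0,0,0, 0,-24,5,0,0,0,0]'
python3 -m inch '[0,10,30,0,0,0,0, -10,30,60,0,0,0,0, -20,50,100,0,0,0,0, -40,70,140,0,0,0,0, -60,80,150,0,0,0,0, -60,80,150,0,0,0,0, -60,80,150,0,0,0,0, -60,80,150,0,0,0,0]'
python3 - <<'E'
from h import *
t=bot.camera("top");s=bot.camera("scene")
cv2.imwrite("pics/g.png",np.hstack([cv2.resize(t[170:300,130:330],(400,300)),cv2.resize(s[150:300,160:360],(400,300))]))
for c in("top","scene"):
  print(c,[(round(r["confidence"],2),at_z(c,r["uv"],.1).round(3)) for r in bot.spot_point(c,"bar_1")])
E
```

```text
clock: 10.23
eef_pos: [0.465, -0.0111, 0.149]
tool_rot: [0.088, 0.938, -0.278, 0.189]
ft_force: [1.4, -0.1, -0.2]
grip_width: 0.0001
grasp_force: 0.2
clock: 10.9
eef_pos: [0.4651, -0.0344, 0.1537]
tool_rot: [0.088, 0.938, -0.278, 0.189]
ft_force: [0.2, 0.3, 0.1]
grip_width: -0.0001
grasp_force: 0.0
clock: 11.57
eef_pos: [0.4052, 0.0458, 0.3031]
tool_rot: [0.087, 0.938, -0.278, 0.189]
ft_force: [-0.2, -1.0, -0.2]
grip_width: -0.0001
grasp_force: 0.0
top [(0.97, array([0.481, 0.389, 0.1  ])), (0.92, array([0.462, 0.213, 0.1  ])), (0.89, array([ 0.501, -0.074,  0.1  ]))]
scene [(0.95, array([ 0.486, -0.074,  0.1  ])), (0.54, array([0.481, 0.399, 0.1  ]))]
```

View pics/g.png

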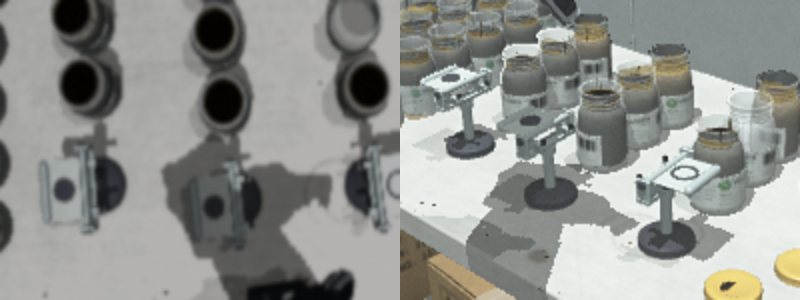

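The left marker shows the disc at (452,77), the middle the disc at (530,120), and the right the ring at (685,172). All three leaves lie flat and the arm is clear. I let it settle briefly and hand in.

```bash
python3 -m inch '[0,0,0,0,0,0,0, 0,0,0,0,0,0,0, 0,0,0,0,0,0,0, 0,0,0,0,0,0,0, 0,0,0,0,0,0,0, 0,0,0,0,0,0,0, 0,0,0,0,0,0,0, 0,0,0,0,0,0,0]'; python3 -c "
from h import *
print(bot.job_done())"
```

```text
clock: 12.43
eef_pos: [0.4051, 0.0456, 0.3037]
tool_rot: [0.088, 0.938, -0.278, 0.189]
ft_force: [0.0, 0.1, -0.3]
grip_width: 0.0003
grasp_force: 0.0
the job is handed in; nothing more can be done
None
```

I turned the left leaf to the disc and the right leaf (the row with the empty jar) to the ring, did not touch the middle marker, and handed the job in at about 12.4 s; it gave no verdict back, but the last picture showed all three leaves flat.

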